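# Set up the sawing board: flip the stop, tip the block, push it home

### The job

Set the pine block up for the next cut on the sawing board: push the parked flip stop nearer the saw slot over so that it drops down in front of the fence, and tip the block, which stands on end, over towards that stop so that it lies on its broad face. Then push the block against the fence and along it until its end meets the stop, squarely home against both. Only push with the fingers, never lift the block off the board; leave the other stop parked and all the other things where they are.

Things in the scene. Friction and masses are not known exactly. Their poses are not given: they have to be found in the camera images.
- saw_board: Sawing board fixed to the bench: plywood, x -0.080 to +0.082, y -0.240 to +0.170, 18 mm thick, with a fence along y on its far side. Origin on the bench top under the saw slot (a 4 mm gap in the fence at y = 0); x away from the robot, y left along the fence, z up. The two stops stand on the fence right (-y) of the slot.
- fence_face (a point): On the front face of the aluminium fence at the saw slot, at its top edge: 40 mm in +x of the board's origin and 54 mm above the bench. The face is upright, along the board's y; the fence is 24 mm thick and rises 36 mm above the plywood.
- short_stop: Flip stop nearer the saw slot (65 to 95 mm right of it), the one to use: carriage clamped on the fence top, axes parallel to the board's. Origin on the fence top, mid fence, in the plane of the arm's left (+y) side, which the work butts against. Carriage and knob reach to y = -0.045 and 20 mm up.
- short_stop_pin (a point): middle of the hinge pin (along y) of the nearer stop, 13 mm above the fence top, 11 mm right of the butting face. From it a bar 19 mm wide (y), 8 mm thick and 56 mm long carries, on its outer 40 mm, a plate 9 mm thick that reaches 45 mm from the pin's level (its left side is the butting face).
- short_stop_arm (a joint): 0 rad = down: bar level over the fence top, plate in front of the fence, 4 mm above the board. 2.2 to 2.4 = parked, leaning back (rest at 2.4): bar end about 40 mm behind and 38 mm above the pin, plate edge 72 mm above the pin. Swings freely; pushed from behind towards the robot it passes its balance near 1.9 and falls to 0 by itself within a second.
- long_stop: Second, equal flip stop on the fence, 175 to 190 mm right of the saw slot; stays parked. Frame and sizes as for short_stop.
- long_stop_arm (a joint): hinged arm of the farther stop, values as for short_stop_arm. Must stay parked.
- blank: Pine block 46 x 120 x 30 mm, about 0.12 kg, loose; starts standing on end on the left part of the board (top 138 mm above the bench), broad faces looking roughly along the fence. Axes: x across the 46 mm, y along the 120 mm (starts up), z across the 30 mm (starts to the right, towards the stops). Origin at the middle of the broad face that starts on the left.
- blank_centre (a point): centre of the block (15 mm from each broad face, 60 mm from each end)
- blank_foot_a (a point): middle of the lower left edge of the end the block stands on at the start
- blank_foot_b (a point): middle of the lower right edge of that end; the block tips about it when its upper part is pushed to the right
- sawn_piece: beech offcut 60x85x24 mm lying on the right front of the sawing board; origin at the centre of its underside. Leave alone.
- try_square: try square 161x110x17 mm lying on the bench to the far left of the board, beyond a fixed wire screen (y = 0.27, x 0.48 to 0.93; the wire screens on the bench are 260 mm high and solid). Leave alone.
- sanding_block: brown cork sanding block 64x112x36 mm lying on the bench behind the left end of the board, before a second fixed wire screen (260 mm high, x = 0.78, y -0.03 to 0.41); a third like it stands at x = 0.78, y -0.62 to -0.33. Leave alone.
- bench_brush: wooden bench brush 270 mm long lying to the right of the board. Leave alone.
- pencil: carpenter's pencil 174 mm long, 8 mm thick, lying on the bench in front of the board. Leave alone.
There are look-alikes about, which are no part of the job. What is shaped like the blank but black is not meant.

How it is judged:
By the outcome, as a careful person would: the job done as asked, in the order asked, and still so for the second after the job is handed in, with the robot touching nothing.
It also fails if it takes over 72 s, if anything falls off the work surface, if the arm or the gripper's body presses on something with over 40 N, if the wrist force passes 120 N, or if a joint passes its speed limit or range.

### The arm

A 6-joint arm with a two-finger parallel gripper is mounted at the origin on a cart in front of the work surface, level with it; the furniture and walls round the work are solid. World frame = base frame: x ahead of the robot, y to its left, z up, the work surface at z = 0. Lengths are in m, angles in degrees, forces in N, time in s.
With the tool pointing down it reaches from about 0.375 to 0.9 m from the base axis. Payload 3.1 kg.
Tool frame: the origin (TCP) lies at the very end of the fingers, on their centre line; the grasp point (between the pads) lies 19 mm behind it; z points along the fingers, y is the direction in which the jaws open and shut (so a half turn about z gives the same grasp; the last joint's range is limited). The gripper opens to 87 mm and grips with 3 to 60 N. Pads are 19 mm wide; open, the fingers measure 117 mm over their backs; the gripper's body (75 mm by 190 mm) begins 51 mm behind the grasp point.
Start: joints at [-73.31, 30.224, 82.088, -0, 67.689, -10.227], TCP at [0.283, -0.557, 0.223] pointing down, gripper open.
Joint ranges: [-176.69, 176.69], [-43.24, 126.21], [12.49, 139.97], [-82, 262], [0, 151.66], [-163.58, 163.58]. Speed limits (degrees/s): [159.86, 159.86, 180, 180, 180, 180].

### API

Orientations are given as a 3x3 rotation matrix whose columns are the frame's x, y, z axes.
In Python, from rig import readout, capture, camera_model, bot, spot_in, regions_of gives the robot as it stands.
- The arm moves only by the tool send_rows, never from a script. Its argument "moves" is a list that holds one entry, the list of rows, each a list of 7 numbers: the turn, a rotation vector about the tool's x, y, z in degrees, then the shift along the tool's x, y, z in cm, then the opening, from -1 (shut) to 1 (fully open). A call has exactly 5 rows; each row shifts and turns the commanded pose from where the row before left it, along the tool's axes as they then stand; what a row does not reach is not made up. A row lasts 1/10 s, in which the tool goes at most 50 mm and 8.59 degrees, less where a joint would pass 70% of its speed; a pose out of reach is approached as far as the arm can. A call with a gripper value outside its range is refused whole. The fingers move at their own pace and stop on an object; the grip force is fixed at half the most. Time passes only in rows, so rows that do not move let the fingers close, or fill a call up. It gives the time, the measured TCP pose, the force and the opening at its end, in the units of the state.
- readout.read_state(): the state, without advancing time (a new reading comes with each control period).
- capture(name): name is "scene" or "top" or "wrist"; returns the picture (400x640x3 uint8, blue, green, red); there is no depth.
- camera_model(name): a dict with "camera_matrix" (3x3 intrinsics, pixels), "k1" (the pictures are not rectified: a ray, as slopes to the right and down, at radius r is drawn at 1 + k1 r^2 times it, then the intrinsics apply), "pose" (4x4, takes a point from camera to world coordinates). Camera axes: x right, y up, looking along -z (the intrinsics and any distortion apply to the point x, -y, -z); pixel columns grow to the right and rows downward; lengths in m; the calibration is good to about 2 mm. A picture is of the moment at which its call begins: read the wrist's pose just before it. camera_model takes no time and is no camera call; for the wrist camera it gives the pose at the moment of the call.
- bot.hand_in(): hands the job in, once; it reports no verdict.
Trained networks look in the newest picture that a camera, given by its name, has taken for a name from the list of things; names that differ only in an ending like _2 or _b are one class to them, and where a whole thing is asked for, a point or a joint stands for the part that bears it (a point fixed in the world has none). Each returns a list of dicts, best first, with "p" (0 to 1); they miss things now and then, are a little off and sometimes report something else, mostly with a low value. They report only what shows in the picture. A call takes as long as a camera call. They do not tell look-alikes from the thing itself.
- spot_in(camera, thing): "location" ([x, y, z] in m, in world coordinates, good to about 4 mm: the middle of the surface that is visible of it).
- regions_of(camera, thing): "mask" (400x640 bool, what is visible of it).
The state is a dict: "time_s": time; "joint_positions": joint angles; "qvel": joint speeds; "tau": joint torques, N m; "position": TCP position; "tcp_rot": TCP orientation; "force": force on the tool from outside, world axes, zero at the start; "moment": the same for the moment, N m; "opening": opening from 0.0 (shut) to 1.0 (fully open).
Only numpy, scipy, OpenCV 4.12 (cv2) and the standard library are available. Lean on these libraries where they do the work, as an engineer would, in place of code of your own. Each camera call takes 0.05 s, during which the arm holds its last target. There are 200 camera calls.

## Working session

There is one attempt and no reset: what is moved stays moved. The work goes in short steps, Python scripts to look and compute and a tool call to move; the robot and the scene stay as the last step left them, time stands still between calls to the robot, and variables do not carry over. Pictures are saved under pics/ and viewed, about 8 in all and at most 12, crops included, and the job is handed in when it is done.

Besides the shell and the picture viewer there is one more tool, called as name(argument=value, ...) on one line, values as JSON. send_rows: Moves the arm, as the interface text tells. Its arguments: {"type":"object","properties":{"moves":{"type":"array","items":{"type":"array","items":{"type":"array","items":{"type":"number"}}}}},"required":["moves"]}

```bash
mkdir -p pics; ls
python3 - <<'E'
from rig import *
import cv2
s=readout.read_state(); print(s)
for c in ("scene","top"):
    im=capture(c); cv2.imwrite(f"pics/{c}0.png",im)
    m=camera_model(c); print(c,m)
    for t in ("saw_board","short_stop","long_stop","blank","sawn_piece","sanding_block","pencil"):
        print(t,[(x['p'],x['location']) for x in spot_in(c,t)])
print(readout.read_state()['time_s'])
E
```

```text
pics
{'time_s': 0.0, 'joint_positions': array([-7.33090655e+01,  3.02774832e+01,  8.21555115e+01,  1.68560084e-03,
        6.76873740e+01, -1.02275544e+01]), 'qvel': array([ 0.00909008, -0.0440226 , -0.01159526,  0.03551335,  0.07400212,
       -0.09727935]), 'tau': array([-2.41142388e-04, -4.40042531e+01, -1.76596624e+01,  6.32887823e-02,
        5.79840993e-02, -1.70906542e-04]), 'position': array([ 0.28277491, -0.55657284,  0.22159237]), 'tcp_rot': array([[ 8.91656671e-01,  4.52711882e-01, -5.77306900e-04],
       [ 4.52712073e-01, -8.91654472e-01,  2.02013304e-03],
       [ 3.99779951e-04, -2.06261891e-03, -9.99997793e-01]]), 'force': array([-0.02958047,  0.1891857 ,  0.04321589]), 'moment': array([-0.00494682,  0.01634933, -0.02255365]), 'opening': 1.0023305839893077}
scene {'camera_matrix': array([[515.77915304,   0.        , 318.79481987],
       [  0.        , 515.77915304, 205.43247606],
       [  0.        ,   0.        ,   1.        ]]), 'k1': 0.01358017733557803, 'pose': array([[ 0.54974248,  0.57061451, -0.61006744, -0.53543081],
       [-0.83514976,  0.39079047, -0.3870
[... 807 characters left out ...]
-0.09696305,  0.40180096],
       [-0.99979397,  0.00647993,  0.01923594, -0.04897249],
       [ 0.01977341,  0.09685488,  0.99510208,  1.41703156],
       [ 0.        ,  0.        ,  0.        ,  1.        ]])}
saw_board [(0.83, [0.568, -0.0787, 0.0221]), (0.57, [0.5269, 0.0672, 0.1368])]
short_stop [(0.52, [0.6279, -0.1353, 0.0923])]
long_stop [(0.47, [0.6373, -0.2458, 0.0936])]
blank [(0.83, [0.6052, 0.1792, 0.121]), (0.66, [0.5249, 0.063, 0.1362]), (0.39, [0.3777, -0.0895, 0.0045])]
sawn_piece [(0.91, [0.5357, -0.2383, 0.047]), (0.17, [0.6371, -0.132, 0.1068])]
sanding_block [(0.9, [0.7132, 0.1151, 0.0336]), (0.63, [0.5254, 0.0678, 0.1416])]
pencil [(0.62, [0.3805, -0.0933, 0.0099])]
0.8
```

View pics/scene0.png

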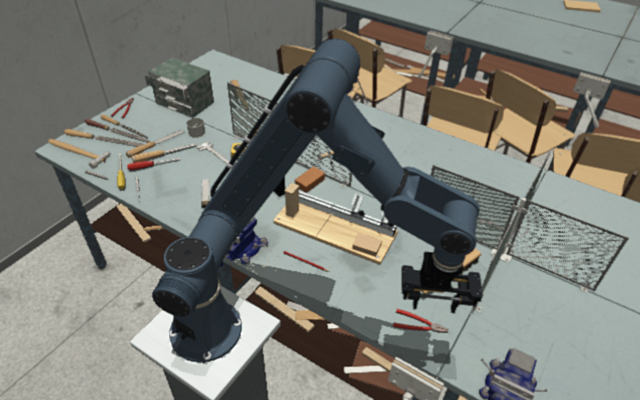

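View pics/top0.png

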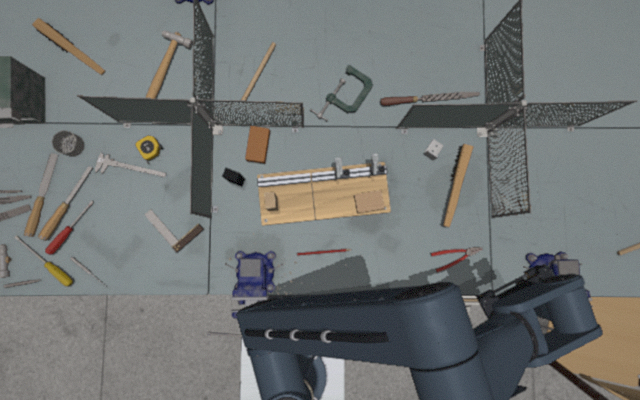

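```bash
cat > h.py <<'E'
import numpy as np, cv2
from rig import *
def und(cm,uv):
    K=cm['camera_matrix'];x=(uv[0]-K[0,2])/K[0,0];y=(uv[1]-K[1,2])/K[1,1]
    rd=np.hypot(x,y);r=rd
    for _ in range(20): r=rd/(1+cm['k1']*r*r)
    f=r/rd if rd>0 else 1
    return np.array([x*f,-y*f,-1.])
def pix2plane(cm,uv,z):
    P=cm['pose'];d=P[:3,:3]@und(cm,uv);o=P[:3,3]
    return o+d*(z-o[2])/d[2]
def proj(cm,p):
    P=cm['pose'];q=P[:3,:3].T@(np.asarray(p)-P[:3,3]);x,y=q[0]/-q[2],-q[1]/-q[2]
    f=1+cm['k1']*(x*x+y*y);K=cm['camera_matrix']
    return np.array([K[0,0]*x*f+K[0,2],K[1,1]*y*f+K[1,2]])
E
python3 - <<'E'
import cv2
im=cv2.imread('pics/top0.png')[150:235,245:405]
cv2.imwrite('pics/topc.png',cv2.resize(im,None,fx=5,fy=5,interpolation=cv2.INTER_CUBIC))
E
```

```text
(no output)
```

View pics/topc.png

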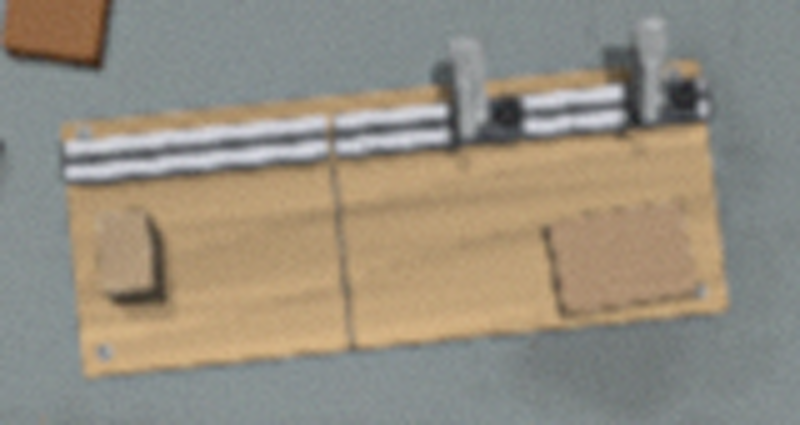

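Run:
```python
from h import *
from scipy.optimize import least_squares
cm=camera_model('top')
f=lambda c:(245+(c[0]+.5)/5-.5,150+(c[1]+.5)/5-.5)
C=[((62,124),(.082,.17)),((85,376),(-.08,.17)),((728,310),(-.08,-.24)),((697,62),(.082,-.24)),((352,348),(-.08,0))]
W=np.array([pix2plane(cm,f(c),.018)[:2] for c,_ in C]);B=np.array([b for _,b in C])
def T(p,b): 
    c,s=np.cos(p[2]),np.sin(p[2]);return np.array(b)@np.array([[c,s],[-s,c]])+p[:2]
r=least_squares(lambda p:(T(p,B)-W).ravel(),[.56,-.06,0]);p=r.x
print(p[:2],np.degrees(p[2]),(r.fun*1000).round(1))
c,s=np.cos(p[2]),np.sin(p[2])
inv=lambda w:(np.array([[c,s],[-s,c]])@(np.array(w)[:2]-p[:2]))*1000
def P(n,cr,z):
    w=pix2plane(cm,f(cr),z); print(n,w.round(4),inv(w).round(1))
for n,cr in dict(tl=(103,212),tr=(147,210),br=(155,288),bl=(98,293)).items(): pass
P('blk tl',(103,212),.138);P('blk tr',(148,210),.138);P('blk br',(153,287),.138);P('blk bl',(98,290),.138)
P('fence front L',(66,182),.054);P('fence front mid',(340,157),.054);P('slot',(332,120),.054);P('fence R',(622,130),.054)
P('arm end l',(450,40),.105);P('arm end r',(482,40),.105);P('arm base l',(458,140),.07)
P('l end l',(638,20),.105);P('l end r',(665,20),.105)
P('offc tl',(548,225),.042);P('offc tr',(688,203),.042);P('offc bl',(562,315),.042);P('offc br',(697,297),.042)
P('cork br',(100,66),.036);P('cork bl',(5,50),.036)
np.save('board.npy',p)
```

```text
[ 0.55550472 -0.05911644] 6.152924885488436 [ 0.8  1.6 -0.7  1.4 -0.7 -1.   1.6 -1.8 -1.  -0.2]
blk tl [0.5483 0.0784 0.138 ] [  7.6 137.5]
blk tr [0.5497 0.0525 0.138 ] [  6.2 111.6]
blk br [0.505 0.049 0.138] [-38.6 112.9]
blk bl [0.5031 0.0805 0.138 ] [-37.1 144.5]
fence front L [0.5764 0.1098 0.054 ] [ 38.9 165.7]
fence front mid [ 0.5932 -0.059   0.054 ] [37.5 -3.9]
slot [ 0.6163 -0.0539  0.054 ] [61.  -1.3]
fence R [ 0.6114 -0.234   0.054 ] [  36.8 -179.9]
arm end l [ 0.6573 -0.1241  0.105 ] [ 94.2 -75.6]
arm end r [ 0.6574 -0.1433  0.105 ] [ 92.3 -94.7]
arm base l [ 0.602  -0.1311  0.07  ] [ 38.5 -76.6]
l end l [ 0.6703 -0.2371  0.105 ] [  95.1 -189.3]
l end r [ 0.6705 -0.2533  0.105 ] [  93.5 -205.4]
offc tl [ 0.5531 -0.189   0.042 ] [ -16.3 -128.9]
offc tr [ 0.5675 -0.2766  0.042 ] [ -11.4 -217.5]
offc bl [ 0.4969 -0.1976  0.042 ] [ -73.1 -131.4]
offc br [ 0.5086 -0.2817  0.042 ] [ -70.5 -216.3]
cork br [0.6522 0.0919 0.036 ] [112.4 139.7]
cork bl [0.6619 0.1514 0.036 ] [128.3 197.9]
```

send_rows(moves=[[[0,0,6.9,0,0,0,-1],[0,0,6.9,0,0,0,-1],[0,0,7,0,0,0,-1],[0,0,0,3.5,-2.95,0,-1],[0,0,0,3.5,-2.95,0,-1]]])

```text
time_s: 1.3
position: [0.3462, -0.4915, 0.2225]
tcp_rot: [[0.995, 0.103, 0.0], [0.103, -0.995, -0.0], [0.0, 0.0, -1.0]]
force: [0.4, 0.1, 0.5]
opening: 0.631
```

send_rows(moves=[[[0,0,0,3.5,-2.95,0,-1],[0,0,0,3.5,-2.95,0,-1],[0,0,0,3.5,-2.95,0,-1],[0,0,0,3.5,-2.95,0,-1],[0,0,0,3.5,-2.95,0,-1]]])

```text
time_s: 1.8
position: [0.5057, -0.3244, 0.2227]
tcp_rot: [[0.994, 0.106, 0.0], [0.106, -0.994, -0.0], [0.0, 0.0, -1.0]]
force: [0.2, -0.6, 0.5]
opening: 0.169
```

send_rows(moves=[[[0,0,0,3.4,-2.85,0,-1],[0,0,0,3.4,-2.85,0,-1],[0,0,0,3.4,-2.85,0,-1],[0,0,0,3.4,-2.85,0,-1],[0,0,0,3.4,-2.85,0,-1]]])

```text
time_s: 2.3
position: [0.6595, -0.1645, 0.2226]
tcp_rot: [[0.994, 0.107, 0.0], [0.107, -0.994, -0.0], [0.0, 0.0, -1.0]]
force: [0.8, -1.1, -0.6]
opening: 0.005
```

send_rows(moves=[[[0,0,0,3.4,-2.85,0,-1],[0,0,0,0,0,0,-1],[0,0,0,0,0,0,-1],[0,0,0,0,0,0,-1],[0,0,0,0,0,0,-1]]])

```text
time_s: 2.8
position: [0.6883, -0.1354, 0.2226]
tcp_rot: [[0.995, 0.105, -0.001], [0.105, -0.995, -0.0], [-0.001, 0.0, -1.0]]
force: [0.7, 0.0, -0.5]
opening: 0.006
```

Run:
```python
from h import *
im=capture('wrist');cv2.imwrite('pics/wrist1.png',im)
s=readout.read_state();print(s['position'],s['joint_positions'])
p=np.load('board.npy');c,q=np.cos(p[2]),np.sin(p[2])
cm=camera_model('wrist')
def W(x,y,z): return np.array([p[0]+c*x-q*y,p[1]+q*x+c*y,z])
for y in (-.0765,-.0955):
  for dx,dz in ((41,38),(11,71)): print(y,dx,proj(cm,W(.052+dx/1000,y,.067+dz/1000)).round())
```

```text
[ 0.68834259 -0.13551093  0.22270313] [-2.02346717e+01  3.63893208e+01  6.98984420e+01 -1.43402928e-02
  7.37293463e+01  6.37678702e+01]
-0.0765 41 [305. 227.]
-0.0765 11 [304. 270.]
-0.0955 41 [324. 227.]
-0.0955 11 [325. 270.]
```

View pics/wrist1.png

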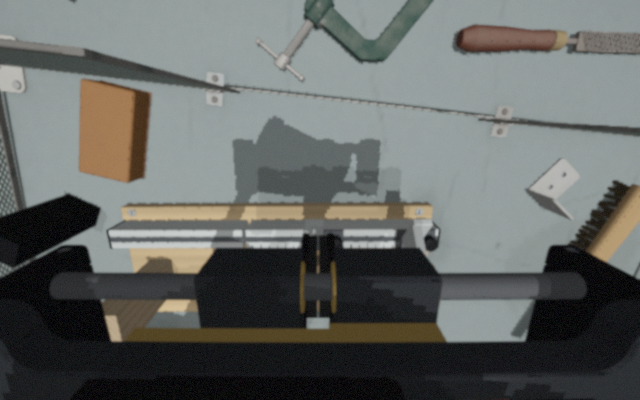

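send_rows(moves=[[[0,0,0,0,-0.4,3.0,-1],[0,0,0,0,0,3.0,-1],[0,0,0,0,0,3.0,-1],[0,0,0,0,0,2.2,-1],[0,0,0,0,0,0,-1]]])

```text
time_s: 3.35
position: [0.6854, -0.1303, 0.1067]
tcp_rot: [[0.994, 0.105, -0.008], [0.105, -0.994, 0.003], [-0.008, -0.004, -1.0]]
force: [-0.1, 0.1, -0.6]
opening: 0.001
```

send_rows(moves=[[[0,0,0,-1.0,0,0,-1],[0,0,0,-0.7,0,0,-1],[0,0,0,-0.7,0,0,-1],[0,0,0,-0.7,0,0,-1],[0,0,0,-0.7,0,0,-1]]])

```text
time_s: 3.85
position: [0.6561, -0.1345, 0.115]
tcp_rot: [[0.994, 0.105, 0.015], [0.105, -0.994, -0.002], [0.014, 0.003, -1.0]]
force: [7.8, 3.7, 13.7]
opening: 0.007
```

send_rows(moves=[[[0,0,0,-0.8,0,0,-1],[0,0,0,-0.8,0,0,-1],[0,0,0,-0.8,0,0,-1],[0,0,0,0,0,0,-1],[0,0,0,0,0,0,-1]]])

```text
time_s: 4.35
position: [0.6362, -0.1369, 0.1212]
tcp_rot: [[0.994, 0.105, 0.024], [0.105, -0.994, -0.004], [0.024, 0.006, -1.0]]
force: [4.3, 6.8, 31.4]
opening: 0.003
```

send_rows(moves=[[[0,0,0,1.0,0,-1.5,-1],[0,0,0,2.0,0,-2.5,-1],[0,0,0,2.5,0,0,-1],[0,0,0,0.5,0,1.0,-1],[0,0,0,0,0,1.0,-1]]])

```text
time_s: 4.85
position: [0.6864, -0.1301, 0.13]
tcp_rot: [[0.994, 0.107, -0.0], [0.107, -0.994, -0.0], [-0.0, 0.0, -1.0]]
force: [-0.2, 0.2, 0.9]
opening: 0.004
```

Run:
```python
from h import *
im=capture('scene');cv2.imwrite('pics/s2.png',cv2.resize(im[160:280,260:420],None,fx=5,fy=5,interpolation=cv2.INTER_CUBIC))
s=readout.read_state();print(s['position'],s['force'])
```

```text
[ 0.68370146 -0.12950987  0.12687206] [-0.66651982 -0.28227708 -1.27131129]
```

View pics/s2.png

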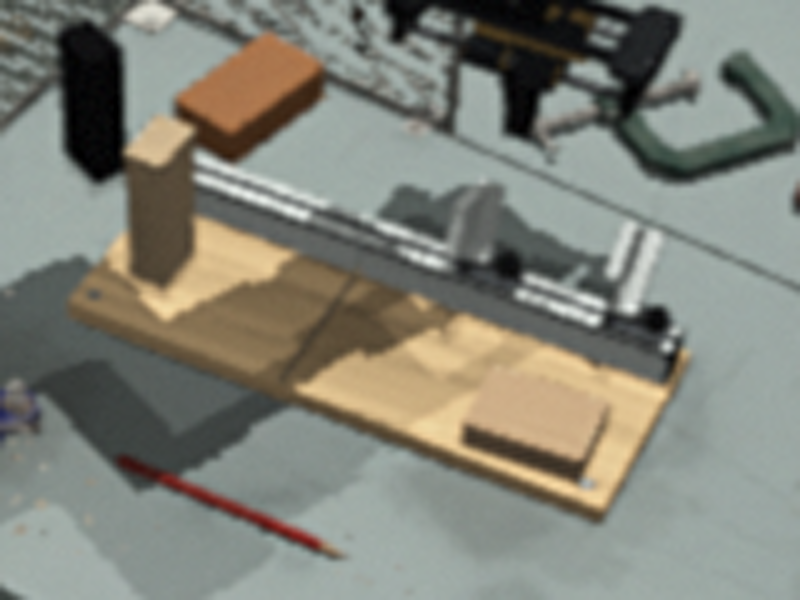

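send_rows(moves=[[[0,0,0,-1.5,0,0,-1],[0,0,0,-1.0,0,0,-1],[0,0,0,-0.8,0,0,-1],[0,0,0,-0.8,0,0,-1],[0,0,0,-0.8,0,0,-1]]])

```text
time_s: 5.4
position: [0.6373, -0.1357, 0.1306]
tcp_rot: [[0.994, 0.106, 0.0], [0.106, -0.994, -0.0], [0.0, 0.0, -1.0]]
force: [0.1, -0.3, 0.7]
opening: 0.008
```

send_rows(moves=[[[0,0,0,-0.8,0,0,-1],[0,0,0,-0.8,0,0,-1],[0,0,0,-0.8,0,0,-1],[0,0,0,-0.6,0,0,-1],[0,0,0,0,0,0,-1]]])

```text
time_s: 5.9
position: [0.6072, -0.1387, 0.1305]
tcp_rot: [[0.994, 0.106, -0.001], [0.106, -0.994, 0.0], [-0.001, -0.0, -1.0]]
force: [0.6, 0.3, 0.2]
opening: 0.004
```

send_rows(moves=[[[0,0,0,0,0,-4.0,-1],[0,0,0,0,0,-4.0,-1],[0,0,0,-0.9,-4.4,0,-1],[0,0,0,-0.9,-4.4,0,-1],[0,0,0,-1.0,-4.4,0,-1]]])

```text
time_s: 6.4
position: [0.5665, -0.0095, 0.2111]
tcp_rot: [[0.994, 0.105, 0.002], [0.105, -0.994, -0.0], [0.002, 0.0, -1.0]]
force: [0.1, 0.4, -0.8]
opening: 0.007
```

send_rows(moves=[[[0,0,0,-1,-4.4,0,-1],[0,0,0,-1,-4.4,0,-1],[0,0,0,-1.0,-4.5,0,-1],[0,0,0,0,0,0,-1],[0,0,0,0,0,0,-1]]])

```text
time_s: 6.9
position: [0.5224, 0.1196, 0.2108]
tcp_rot: [[0.994, 0.109, 0.001], [0.11, -0.994, -0.0], [0.001, 0.0, -1.0]]
force: [-1.2, 0.5, 0.4]
opening: 0.004
```

Run:
```python
from h import *
s=readout.read_state();print(s['position'],s['joint_positions'])
im=capture('scene');t=capture('top')
a=cv2.resize(im[170:270,270:410],None,fx=5,fy=5,interpolation=cv2.INTER_CUBIC)
a=np.hstack([cv2.resize(im[165:275,270:410],(509,400),interpolation=3)]);b=cv2.resize(t[140:240,225:405],(720,400)[:2],interpolation=3)
o=np.zeros((600,800,3),np.uint8);a=cv2.resize(a,(382,300));b=cv2.resize(b,(540,300));o[:300,:382]=a;o[300:,:540]=b
cv2.imwrite('pics/c3.png',o)
```

```text
[0.52241332 0.11961853 0.21080866] [ 9.56499631e-01  2.42258663e+01  9.56694228e+01 -2.57500799e-02
  6.00390050e+01  8.46828444e+01]
```

View pics/c3.png

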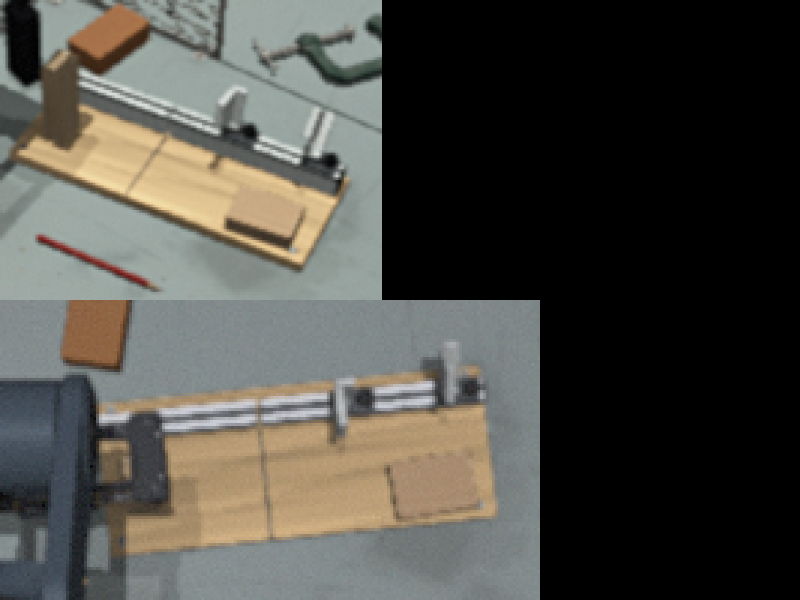

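send_rows(moves=[[[0,0,0,0,0,3.0,-1],[0,0,0,0,0,3.0,-1],[0,0,0,0,0,2.5,-1],[0,0,0,0,0,1.0,-1],[0,0,0,0,0,0,-1]]])

```text
time_s: 7.5
position: [0.5221, 0.1174, 0.1142]
tcp_rot: [[0.995, 0.104, -0.003], [0.104, -0.995, -0.0], [-0.003, -0.0, -1.0]]
force: [-0.3, 0.1, -0.1]
opening: 0.003
```

Run:
```python
from h import *
s=readout.read_state();print(s['position'])
im=capture('scene');t=capture('top')
o=np.zeros((600,800,3),np.uint8)
o[:300,:382]=cv2.resize(im[165:275,270:410],(382,300),interpolation=3)
o[300:,:540]=cv2.resize(t[140:240,225:405],(540,300),interpolation=3)
o[:300,382:]=cv2.resize(im[180:240,325:410],(418,300),interpolation=3)
cv2.imwrite('pics/c4.png',o)
```

```text
[0.52206085 0.11736185 0.11424498]
```

View pics/c4.png

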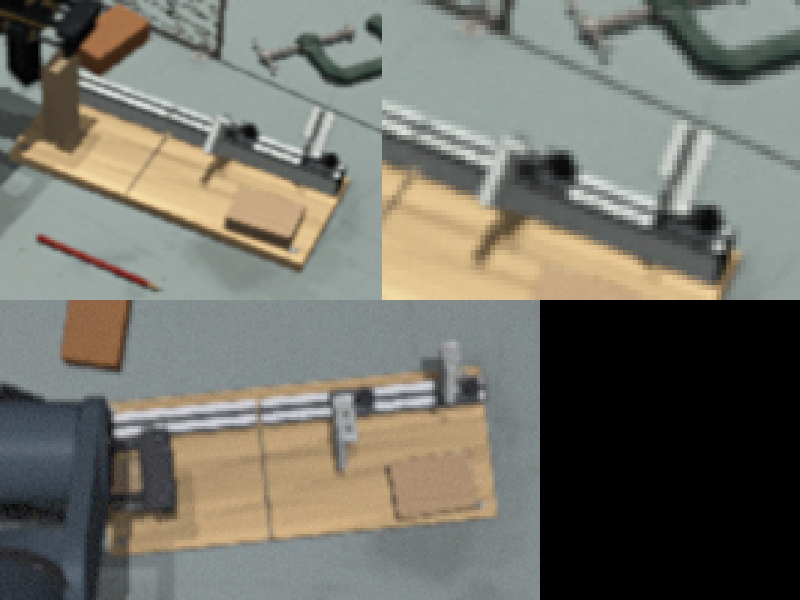

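send_rows(moves=[[[0,0,0,0,0.6,0,-1],[0,0,0,0,0.6,0,-1],[0,0,0,0,0.6,0,-1],[0,0,0,0,0.6,0,-1],[0,0,0,0,0.6,0,-1]]])

```text
time_s: 8.1
position: [0.5257, 0.0882, 0.1159]
tcp_rot: [[0.994, 0.106, 0.001], [0.106, -0.994, 0.0], [0.001, 0.0, -1.0]]
force: [0.8, 1.3, 0.0]
opening: 0.004
```

send_rows(moves=[[[0,0,0,0,0.6,0,-1],[0,0,0,0,0.6,0,-1],[0,0,0,0,0.6,0,-1],[0,0,0,0,0.6,0,-1],[0,0,0,0,0.6,0,-1]]])

```text
time_s: 8.6
position: [0.5287, 0.0584, 0.1155]
tcp_rot: [[0.994, 0.107, -0.0], [0.107, -0.994, -0.0], [-0.0, 0.0, -1.0]]
force: [0.6, -0.2, -0.5]
opening: 0.009
```

send_rows(moves=[[[0,0,0,0,0,0,-1],[0,0,0,0,0,0,-1],[0,0,0,0,0,-3,-1],[0,0,0,-2,-3,-3,-1],[0,0,0,-3,-3,-3,0.2]]])

```text
time_s: 9.1
position: [0.475, 0.1126, 0.2054]
tcp_rot: [[0.995, 0.105, 0.002], [0.105, -0.995, 0.0], [0.002, -0.0, -1.0]]
force: [-0.1, -0.0, 0.1]
opening: 0.041
```

Run:
```python
from h import *
s=readout.read_state();print(s['position'],s['force'])
im=capture('scene');t=capture('top')
print(spot_in('scene','blank'))
o=np.zeros((600,800,3),np.uint8)
o[:300,:382]=cv2.resize(im[165:275,270:410],(382,300),interpolation=3)
o[300:,:540]=cv2.resize(t[140:240,225:405],(540,300),interpolation=3)
o[:300,382:]=cv2.resize(im[180:240,325:410],(418,300),interpolation=3)
cv2.imwrite('pics/c5.png',o)
```

```text
[0.47495269 0.11262173 0.20537622] [-0.0779047  -0.03627379  0.12307603]
[{'location': [0.525, -0.0157, 0.049], 'p': 0.71}, {'location': [0.594, 0.167, 0.0662], 'p': 0.66}]
```

View pics/c5.png

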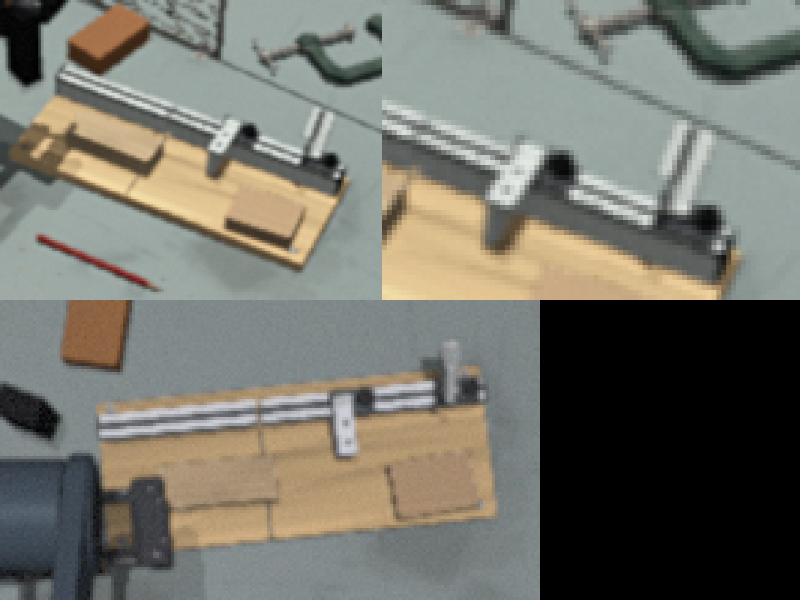

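```bash
cat >> h.py <<'E'
p=np.load('board.npy');_c,_s=np.cos(p[2]),np.sin(p[2])
inv=lambda w:(np.array([[_c,_s],[-_s,_c]])@(np.array(w)[:2]-p[:2]))*1000
E
python3 - <<'E'
from h import *
cm=camera_model('top')
for c in ((275,457),(278,503),(160,463),(168,510)):
    print(c,inv(pix2plane(cm,(225+(c[0]+.5)/3-.5,140+(c[1]-300+.5)/3-.5),.048)).round(1))
print(inv(readout.read_state()['position']))
E
```

```text
(275, 457) [  3.  -12.1]
(278, 503) [-44.8 -10.3]
(160, 463) [  8.7 106.6]
(168, 510) [-40.6 103. ]
[-63.71311939 180.79804867]
```

send_rows(moves=[[[0,0,0,-0.4,4.4,0,0.2],[0,0,0,-0.4,4.5,0,0.2],[0,0,0,0,4.5,0,0.2],[0,0,0,0,0,4,0.2],[0,0,0,0,0,4,0.2]]])

```text
time_s: 9.75
position: [0.4823, -0.0246, 0.1238]
tcp_rot: [[0.995, 0.103, 0.005], [0.103, -0.995, -0.002], [0.004, 0.002, -1.0]]
force: [-0.1, 0.0, -0.3]
opening: 0.567
```

send_rows(moves=[[[0,0,0,0,0,4,0.2],[0,0,0,0,0,3,0.2],[0,0,0,0,0,2.5,0.2],[0,0,0,0,0,0,0.2],[0,0,0,0,0,0,0.2]]])

```text
time_s: 10.25
position: [0.4802, -0.0221, 0.0287]
tcp_rot: [[0.994, 0.106, -0.001], [0.106, -0.994, 0.0], [-0.001, -0.0, -1.0]]
force: [0.6, 0.2, 0.4]
opening: 0.598
```

Run:
```python
from h import *
s=readout.read_state();print(s['position'],s['opening'],inv(s['position']),s['force'],np.degrees(np.arctan2(s['tcp_rot'][1,0],s['tcp_rot'][0,0])))
```

```text
[ 0.48016777 -0.02212917  0.02874077] 0.5977685397179553 [-70.93857443  44.84900064] [0.60957099 0.22886806 0.43099246] 6.098155759302489
```

send_rows(moves=[[[0,0,0,1.0,0,0,0.2],[0,0,0,0.8,0,0,0.2],[0,0,0,0.8,0,0,0.2],[0,0,0,0.8,0,0,0.2],[0,0,0,0.8,0,0,0.2]]])

```text
time_s: 10.75
position: [0.5222, -0.0171, 0.0299]
tcp_rot: [[0.994, 0.107, -0.0], [0.107, -0.994, -0.0], [-0.0, -0.0, -1.0]]
force: [-2.5, 0.2, 1.2]
opening: 0.6
```

send_rows(moves=[[[0,0,0,0.3,0,0,0.2],[0,0,0,0.3,0,0,0.2],[0,0,0,0.3,0,0,0.2],[0,0,0,0.3,0,0,0.2],[0,0,0,0.2,0,0,0.2]]])

```text
time_s: 11.25
position: [0.5364, -0.0159, 0.0293]
tcp_rot: [[0.994, 0.106, 0.001], [0.106, -0.994, -0.0], [0.001, 0.0, -1.0]]
force: [-0.7, -0.2, 1.1]
opening: 0.6
```

send_rows(moves=[[[0,0,0,0.15,0,0,0.2],[0,0,0,0.15,0,0,0.2],[0,0,0,0.15,0,0,0.2],[0,0,0,0,0,0,0.2],[0,0,0,0,0,0,0.2]]])

```text
time_s: 11.75
position: [0.5372, -0.0157, 0.0292]
tcp_rot: [[0.994, 0.108, -0.007], [0.108, -0.994, 0.0], [-0.007, -0.001, -1.0]]
force: [-7.4, -4.2, 4.8]
opening: 0.597
```

send_rows(moves=[[[0,0,0,-2,0,0,0.2],[0,0,0,0,0,-4,0.2],[0,0,-8.5,0,0,-4,-1],[0,0,-8.5,0,0,-4,-1],[0,0,-8.5,0,0,0,-1]]])

```text
time_s: 12.25
position: [0.5253, -0.0184, 0.1548]
tcp_rot: [[0.848, 0.529, 0.014], [0.529, -0.849, -0.003], [0.01, 0.01, -1.0]]
force: [-0.2, 0.2, -1.2]
opening: 0.413
```

send_rows(moves=[[[0,0,-8.5,0,0,0,-1],[0,0,-8.5,0,0,0,-1],[0,0,-8.5,0,0,0,-1],[0,0,-8.5,0,0,0,-1],[0,0,-8.5,0,0,0,-1]]])

```text
time_s: 12.75
position: [0.5214, -0.0175, 0.1497]
tcp_rot: [[0.268, 0.963, 0.002], [0.963, -0.268, -0.0], [0.001, 0.002, -1.0]]
force: [0.4, 0.4, 0.7]
opening: 0.026
```

send_rows(moves=[[[0,0,-8.5,0,0,0,-1],[0,0,-8.5,0,0,0,-1],[0,0,-5,0,0,0,-1],[0,0,0,4.1,2.5,0,-1],[0,0,0,4.1,2.5,0,-1]]])

```text
time_s: 13.25
position: [0.563, 0.0692, 0.1497]
tcp_rot: [[-0.102, 0.995, 0.002], [0.995, 0.102, 0.0], [-0.0, 0.002, -1.0]]
force: [-0.1, 0.3, -0.0]
opening: 0.005
```

Run:
```python
from h import *
s=readout.read_state();print(s['position'],s['opening'],inv(s['position']),s['joint_positions'],np.degrees(np.arctan2(s['tcp_rot'][1,0],s['tcp_rot'][0,0])))
im=capture('scene');t=capture('top')
o=np.zeros((600,800,3),np.uint8)
o[:300,:382]=cv2.resize(im[165:275,270:410],(382,300),interpolation=3)
o[300:,:540]=cv2.resize(t[140:240,225:405],(540,300),interpolation=3)
o[:300,382:]=cv2.resize(im[180:240,290:375],(418,300),interpolation=3)
cv2.imwrite('pics/c6.png',o)
```

```text
[0.5629704  0.06919122 0.14974338] 0.004817841765567863 [ 21.17500571 126.76833583] [-4.29040401e+00  3.12178353e+01  9.46243302e+01  2.64493883e-02
  5.40177596e+01 -1.01869129e+01] 95.88099060275968
```

View pics/c6.png

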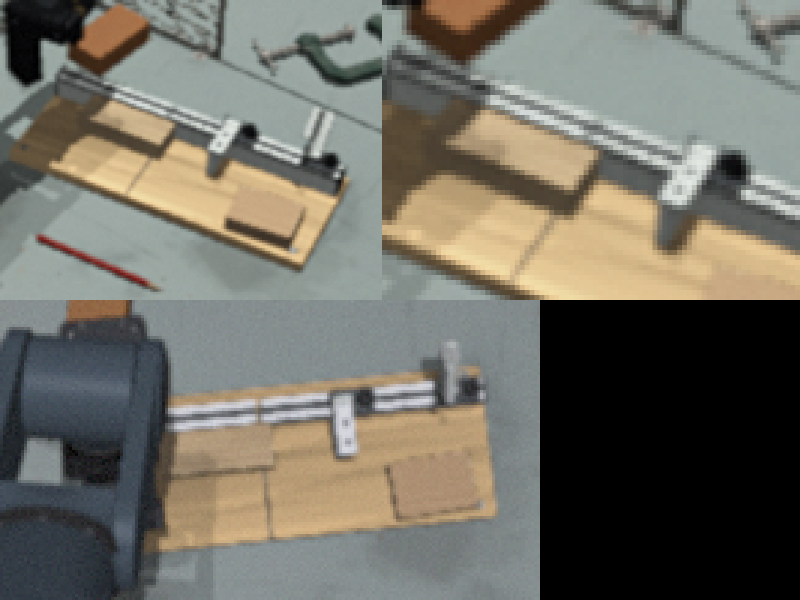

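send_rows(moves=[[[0,0,0,0.5,-0.4,2,-1],[0,0,0,0,0,4,-1],[0,0,0,0,0,3.5,-1],[0,0,0,0,0,2.4,-1],[0,0,0,0,0,0,-1]]])

```text
time_s: 13.85
position: [0.5546, 0.0736, 0.0274]
tcp_rot: [[-0.106, 0.994, -0.006], [0.994, 0.106, 0.0], [0.001, -0.006, -1.0]]
force: [-0.4, 0.3, 0.2]
opening: 0.006
```

send_rows(moves=[[[0,0,0,-0.8,0,0,-1],[0,0,0,-0.8,0,0,-1],[0,0,0,-0.8,0,0,-1],[0,0,0,-0.8,0,0,-1],[0,0,0,-0.8,0,0,-1]]])

```text
time_s: 14.35
position: [0.5619, 0.0334, 0.0315]
tcp_rot: [[-0.106, 0.994, 0.002], [0.994, 0.106, 0.0], [-0.0, 0.002, -1.0]]
force: [0.2, 2.1, 1.8]
opening: 0.004
```

send_rows(moves=[[[0,0,0,-0.6,0,0,-1],[0,0,0,-0.6,0,0,-1],[0,0,0,-0.6,0,0,-1],[0,0,0,-0.4,0,0,-1],[0,0,0,-0.4,0,0,-1]]])

```text
time_s: 14.85
position: [0.5638, 0.008, 0.0304]
tcp_rot: [[-0.106, 0.994, -0.0], [0.994, 0.106, 0.0], [0.0, -0.0, -1.0]]
force: [0.2, 2.0, 1.8]
opening: 0.006
```

Run:
```python
from h import *
s=readout.read_state();print(s['position'],inv(s['position']),s['force'])
```

```text
[0.56383009 0.00801985 0.03035543] [15.47324512 65.85721284] [0.15586299 2.0224514  1.78935739]
```

send_rows(moves=[[[0,0,0,-0.3,0,0,-1],[0,0,0,-0.3,0,0,-1],[0,0,0,-0.3,0,0,-1],[0,0,0,-0.2,0,0,-1],[0,0,0,0,0,0,-1]]])

```text
time_s: 15.35
position: [0.5649, -0.0022, 0.0304]
tcp_rot: [[-0.106, 0.994, -0.001], [0.994, 0.106, 0.001], [0.001, -0.0, -1.0]]
force: [-0.6, 3.5, 1.4]
opening: 0.004
```

send_rows(moves=[[[0,0,0,-0.15,0,0,-1],[0,0,0,-0.15,0,0,-1],[0,0,0,-0.1,0,0,-1],[0,0,0,0,0,0,-1],[0,0,0,0,0,0,-1]]])

```text
time_s: 15.85
position: [0.5644, -0.0026, 0.0304]
tcp_rot: [[-0.105, 0.994, -0.002], [0.994, 0.105, 0.005], [0.006, -0.001, -1.0]]
force: [-0.1, 14.9, 3.5]
opening: 0.004
```

send_rows(moves=[[[0,0,0,1.8,0,0,-1],[0,0,0,0,0,-4,-1],[0,0,0,0,0,-4,-1],[0,0,0,-3.5,-2.6,0,-1],[0,0,0,-3.5,-2.6,0,-1]]])

```text
time_s: 16.35
position: [0.5207, -0.0649, 0.112]
tcp_rot: [[-0.111, 0.994, 0.005], [0.994, 0.111, -0.003], [-0.003, 0.004, -1.0]]
force: [0.7, -1.3, 0.6]
opening: 0.006
```

send_rows(moves=[[[0,0,0,-1.5,0,0,-1],[0,0,0,0,-0.2,3,-1],[0,0,0,0,0,3,-1],[0,0,0,0,0,2,-1],[0,0,0,0,0,0,-1]]])

```text
time_s: 16.85
position: [0.5177, -0.0789, 0.0279]
tcp_rot: [[-0.106, 0.994, -0.005], [0.994, 0.106, 0.001], [0.002, -0.005, -1.0]]
force: [-0.2, -0.3, 1.1]
opening: 0.004
```

Run:
```python
from h import *
s=readout.read_state();print(s['position'],inv(s['position']),s['force'])
```

```text
[ 0.51765623 -0.07887767  0.02785887] [-39.74851817 -15.59070019] [-0.17611153 -0.32616631  1.07325991]
```

send_rows(moves=[[[0,0,0,0,0.6,0,-1],[0,0,0,0,0.5,0,-1],[0,0,0,0,0.4,0,-1],[0,0,0,0,0.3,0,-1],[0,0,0,0,0.2,0,-1]]])

```text
time_s: 17.35
position: [0.5398, -0.0769, 0.0311]
tcp_rot: [[-0.107, 0.994, 0.002], [0.994, 0.107, -0.001], [-0.001, 0.001, -1.0]]
force: [-0.6, 0.6, -1.1]
opening: 0.007
```

send_rows(moves=[[[0,0,0,0,0.2,0,-1],[0,0,0,0,0.2,0,-1],[0,0,0,0,0.1,0,-1],[0,0,0,0,0,0,-1],[0,0,0,0,0,0,-1]]])

```text
time_s: 17.85
position: [0.5436, -0.0763, 0.0303]
tcp_rot: [[-0.107, 0.994, -0.0], [0.994, 0.107, 0.0], [0.0, -0.0, -1.0]]
force: [-0.3, -0.5, -0.1]
opening: 0.01
```

Run:
```python
from h import *
s=readout.read_state();print(s['position'],inv(s['position']),s['force'])
```

```text
[ 0.54363618 -0.07630366  0.03034791] [-13.64234498 -15.81611506] [-0.34942991 -0.49021915 -0.07368838]
```

send_rows(moves=[[[0,0,0,0,0.15,0,-1],[0,0,0,0,0.15,0,-1],[0,0,0,0,0.15,0,-1],[0,0,0,0,0,0,-1],[0,0,0,0,0,0,-1]]])

```text
time_s: 18.35
position: [0.5457, -0.0759, 0.0303]
tcp_rot: [[-0.107, 0.994, -0.005], [0.994, 0.107, 0.0], [0.001, -0.005, -1.0]]
force: [-5.7, -2.7, 3.7]
opening: 0.001
```

send_rows(moves=[[[0,0,0,0,0.3,0,-1],[0,0,0,0,0,0,-1],[0,0,0,0,-1.0,0,-1],[0,0,0,0,-1.5,0,-1],[0,0,0,0,0,-4,-1]]])

```text
time_s: 18.85
position: [0.5212, -0.0768, 0.0666]
tcp_rot: [[-0.105, 0.994, -0.012], [0.994, 0.106, 0.005], [0.006, -0.011, -1.0]]
force: [-0.6, 1.0, 0.8]
opening: 0.008
```

Run:
```python
from h import *
s=readout.read_state();print(s['position'],inv(s['position']),s['force'])
```

```text
[ 0.52120366 -0.07675941  0.06660918] [-35.99448476 -13.86486332] [-0.58549335  1.00154416  0.76859427]
```

send_rows(moves=[[[0,0,0,0,0,-4,-1],[0,0,0,4.4,2.2,0,-1],[0,0,0,4.4,2.2,0,-1],[0,0,0,0,0.8,4,-1],[0,0,0,0,0,4,-1]]])

```text
time_s: 19.35
position: [0.5729, 0.0164, 0.0313]
tcp_rot: [[-0.11, 0.994, 0.009], [0.994, 0.11, -0.001], [-0.002, 0.009, -1.0]]
force: [0.1, -0.5, -0.5]
opening: 0.008
```

send_rows(moves=[[[0,0,0,0,0,0,-1],[0,0,0,-0.6,0,0,-1],[0,0,0,-0.4,0,0,-1],[0,0,0,-0.3,0,0,-1],[0,0,0,-0.2,0,0,-1]]])

```text
time_s: 19.85
position: [0.5716, -0.0012, 0.0323]
tcp_rot: [[-0.105, 0.994, 0.004], [0.994, 0.105, -0.001], [-0.001, 0.003, -1.0]]
force: [-0.7, -1.1, 0.3]
opening: 0.005
```

Run:
```python
from h import *
s=readout.read_state();print(s['position'],inv(s['position']),s['force'])
```

```text
[ 0.57158168 -0.00115866  0.032277  ] [22.1963983  55.90073555] [-0.70278643 -1.09136218  0.27371937]
```

send_rows(moves=[[[0,0,0,-0.15,-0.3,0,-1],[0,0,0,-0.15,0,0,-1],[0,0,0,-0.15,0,0,-1],[0,0,0,0,0,0,-1],[0,0,0,0,0,0,-1]]])

```text
time_s: 20.35
position: [0.5694, -0.0018, 0.0322]
tcp_rot: [[-0.105, 0.994, 0.005], [0.995, 0.105, 0.004], [0.003, 0.005, -1.0]]
force: [2.4, 12.2, 4.8]
opening: 0.006
```

send_rows(moves=[[[0,0,0,-0.1,0,0,-1],[0,0,0,0,0,0,-1],[0,0,0,1.5,0,0,-1],[0,0,0,2,0,0,-1],[0,0,0,0,0,-3,-1]]])

```text
time_s: 20.85
position: [0.56, 0.0313, 0.0579]
tcp_rot: [[-0.109, 0.994, -0.01], [0.994, 0.109, 0.001], [0.002, -0.009, -1.0]]
force: [0.3, -0.0, 0.5]
opening: 0.004
```

send_rows(moves=[[[0,0,0,0,0,-4,-1],[0,0,0,0,0,-4,-1],[0,0,0,0,-4,-4,-1],[0,0,0,0,-4.5,0,-1],[0,0,0,0,-4.5,0,-1]]])

```text
time_s: 21.35
position: [0.4388, 0.0153, 0.1773]
tcp_rot: [[-0.107, 0.994, 0.004], [0.994, 0.107, -0.002], [-0.002, 0.003, -1.0]]
force: [-0.4, -0.1, 0.3]
opening: 0.004
```

send_rows(moves=[[[0,0,0,4,0,0,-1],[0,0,0,2,0,0,-1],[0,0,0,0,0,0,-1],[0,0,0,0,0,0,-1],[0,0,0,0,0,0,-1]]])

```text
time_s: 21.85
position: [0.4336, 0.0747, 0.1759]
tcp_rot: [[-0.107, 0.994, 0.0], [0.994, 0.107, -0.001], [-0.001, 0.0, -1.0]]
force: [0.9, 0.2, 1.0]
opening: 0.005
```

Run:
```python
from h import *
s=readout.read_state();print(s['position'],inv(s['position']),s['force'])
im=capture('scene');t=capture('top')
cv2.imwrite('pics/s9.png',im);cv2.imwrite('pics/t9.png',t)
o=np.zeros((600,800,3),np.uint8)
o[:300,:382]=cv2.resize(im[165:275,270:410],(382,300),interpolation=3)
o[300:,:]=cv2.resize(t[160:220,255:415],(800,300),interpolation=3)
o[:300,382:]=cv2.resize(im[190:250,300:385],(418,300),interpolation=3)
cv2.imwrite('pics/c9.png',o)
```

```text
[0.43357024 0.07467091 0.1758888 ] [-106.89239993  146.08589251] [0.86414874 0.16115296 0.96336803]
```

View pics/c9.png

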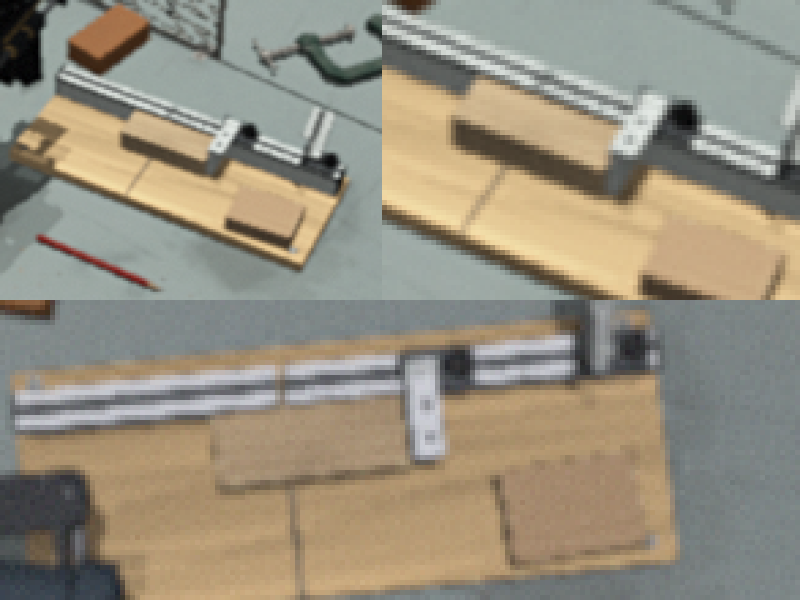

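send_rows(moves=[[[0,0,0,0,0,-4,-1],[0,0,0,-1.5,0,-4,-1],[0,0,0,-4.5,1.5,0,-1],[0,0,0,-4.5,1.5,0,-1],[0,0,0,-4.5,1.5,0,-1]]])

```text
time_s: 22.45
position: [0.4946, -0.0712, 0.2563]
tcp_rot: [[-0.106, 0.994, 0.001], [0.994, 0.106, -0.0], [-0.001, 0.001, -1.0]]
force: [1.0, 0.9, -1.1]
opening: 0.005
```

send_rows(moves=[[[0,0,0,-4.5,1.5,0,-1],[0,0,0,-4.5,1.5,0,-1],[0,0,0,-4,1.5,0,-1],[0,0,0,0,0,0,-1],[0,0,0,0,0,0,-1]]])

```text
time_s: 22.95
position: [0.552, -0.1948, 0.2548]
tcp_rot: [[-0.104, 0.995, -0.002], [0.995, 0.104, 0.001], [0.001, -0.002, -1.0]]
force: [0.1, 0.1, -0.5]
opening: 0.002
```

Run:
```python
from h import *
s=readout.read_state();print(s['position'],inv(s['position']))
cm=camera_model('wrist');im=capture('wrist');cv2.imwrite('pics/w9.png',im);np.save('w9.npy',cm,allow_pickle=True)
c,q=np.cos(p[2]),np.sin(p[2])
for b in ((40,-75,54),(40,45,54),(-6,-75,48),(-6,45,48),(40,45,48)):
    x,y,z=np.array(b)/1000; print(b,proj(cm,[p[0]+c*x-q*y,p[1]+q*x+c*y,z]).round(1))
```

```text
[ 0.55199848 -0.19483167  0.25484167] [ -18.03234631 -134.55761972]
(40, -75, 54) [366.3 130.1]
(40, 45, 54) [371.   16.2]
(-6, -75, 48) [327.4 129.9]
(-6, 45, 48) [328.1  17.9]
(40, 45, 48) [370.   17.8]
```

View pics/w9.png

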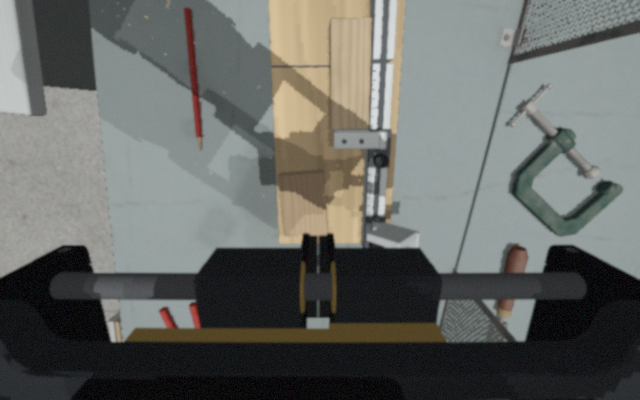

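Run:
```python
from h import *
cm=np.load('w9.npy',allow_pickle=True).item()
g=cv2.cvtColor(cv2.imread('pics/w9.png'),cv2.COLOR_BGR2GRAY).astype(float)
d=cv2.GaussianBlur(g,(1,7),0,sigmaX=.8,sigmaY=2);dx=cv2.Sobel(d,cv2.CV_64F,1,0,ksize=3)
def edge(u0,w,rows,z,n,axis=0):
    A=np.abs(dx if axis==0 else cv2.Sobel(d,cv2.CV_64F,0,1,ksize=3).T); pts=[]
    for r in rows:
        s=A[r,u0-w:u0+w+1];k=s.argmax();
        if 0<k<2*w:
            a,b,c=s[k-1:k+2];u=u0-w+k+.5*(a-c)/(a-2*b+c)
            uv=(u,r) if axis==0 else (r,u)
            pts.append(inv(pix2plane(cm,uv,z)))
    P=np.array(pts);i,j=(1,0) if axis==0 else (0,1)
    m=np.ones(len(P),bool)
    for _ in range(4):
        k=np.polyfit(P[m,i],P[m,j],1);e=P[:,j]-np.polyval(k,P[:,i]);m=abs(e)<max(.4,2*e[m].std())
    print(n,'angle',np.degrees(np.arctan(k[0])).round(2),'at0',k[1].round(1),'sd',e[m].std().round(2),m.sum(),len(P))
edge(330,4,range(22,126),.048,'block front')
edge(371,4,range(22,126),.054,'fence/block seam')
edge(272,5,range(5,120),.018,'board front')
edge(405,5,range(5,120),.018,'board back')
edge(17,4,range(335,368),.048,'block left end',1)
print(g[60,325:395].astype(int)); print(g[100,325:395].astype(int))
```

```text
Traceback (most recent call last):
cv2.error: OpenCV(4.12.0) :-1: error: (-5:Bad argument) in function 'GaussianBlur'
> Overload resolution failed:
>  - argument for GaussianBlur() given by name ('sigmaX') and position (3)
>  - argument for GaussianBlur() given by name ('sigmaX') and position (3)
```

Run:
```python
from h import *
cm=np.load('w9.npy',allow_pickle=True).item()
g=cv2.cvtColor(cv2.imread('pics/w9.png'),cv2.COLOR_BGR2GRAY).astype(float)
d=cv2.GaussianBlur(g,(5,5),1)
def edge(u0,w,rows,z,n,axis=0):
    A=np.abs(cv2.Sobel(d,cv2.CV_64F,1-axis,axis,ksize=3)); A=A if axis==0 else A.T; pts=[]
    for r in rows:
        s=A[r,u0-w:u0+w+1];k=s.argmax()
        if 0<k<2*w:
            a,b,c=s[k-1:k+2];u=u0-w+k+.5*(a-c)/(a-2*b+c)
            pts.append(inv(pix2plane(cm,(u,r) if axis==0 else (r,u),z)))
    P=np.array(pts);i,j=(1,0) if axis==0 else (0,1);m=np.ones(len(P),bool)
    for _ in range(4):
        k=np.polyfit(P[m,i],P[m,j],1);e=P[:,j]-np.polyval(k,P[:,i]);m=abs(e)<max(.4,2*e[m].std())
    print(n,'angle',np.degrees(np.arctan(k[0])).round(2),'at0',k[1].round(1),'sd',e[m].std().round(2),m.sum(),len(P))
edge(330,4,range(22,126),.048,'block front')
edge(371,4,range(22,126),.054,'seam')
edge(272,5,range(5,120),.018,'board front')
edge(405,5,range(5,120),.018,'board back')
edge(17,4,range(335,368),.048,'left end',1)
edge(130,4,range(335,362),.067,'stop left side',1)
for r in (40,70,110): print(g[r,326:386].astype(int))
```

```text
block front angle 2.57 at0 -3.7 sd 1.0 92 103
seam angle -0.41 at0 44.1 sd 0.12 99 104
board front angle -0.08 at0 -74.8 sd 0.23 85 107
board back angle -0.09 at0 84.4 sd 0.51 55 62
left end angle -0.44 at0 45.7 sd 1.11 33 33
stop left side angle 0.39 at0 -75.5 sd 0.08 23 27
[172 167 150 122 125 158 173 176 179 177 176 174 173 169 167 168 173 178
 179 179 177 174 174 170 167 169 175 178 179 181 177 174 173 176 179 182
 180 177 179 180 182 179 176 170 157 120 103 149 192 212 218 218 218 213
 201 169 129 106 100 107]
[174 170 157 131 127 149 162 168 169 170 170 166 165 164 163 168 174 177
 177 176 175 174 168 169 172 177 179 181 181 179 174 171 173 178 182 179
 175 173 176 178 180 176 169 156 122 109 139 165 174 190 208 217 212 193
 148 110 103 101 107 135]
[118 118 104  95  93  98 111 116 119 122 121 119 120 115 110 112 114 119
 121 122 122 119 120 130 148 159 166 172 174 170 166 169 174 177 174 170
 167 167 172 174 173 169 151 123 146 189 210 217 218 218 216 199 157 112
 101 101 110 150 192 210]
```

Run:
```python
from h import *
cm=np.load('w9.npy',allow_pickle=True).item()
g=cv2.cvtColor(cv2.imread('pics/w9.png'),cv2.COLOR_BGR2GRAY).astype(float)
d=cv2.GaussianBlur(g,(3,3),.7);dx=cv2.Sobel(d,cv2.CV_64F,1,0,ksize=3)
def fit(A,lo,hi,rows,z,n):
    P=[]
    for r in rows:
        s=A[r,lo:hi];k=s.argmax()
        if 0<k<hi-lo-1:
            a,b,c=s[k-1:k+2];P.append(inv(pix2plane(cm,(lo+k+.5*(a-c)/(a-2*b+c),r),z)))
    P=np.array(P);m=np.ones(len(P),bool)
    for _ in range(5):
        k=np.polyfit(P[m,1],P[m,0],1);e=P[:,0]-np.polyval(k,P[:,1]);m=abs(e)<max(.5,2*np.median(abs(e)))
    print(n,'deg %.2f x0 %.1f sd %.2f n %d/%d'%(np.degrees(np.arctan(k[0])),k[1],e[m].std(),m.sum(),len(P)))
for nm,rows in (('all',range(20,124)),('lit',range(20,88))):
    print(nm)
    fit(dx,327,336,rows,.048,'front top edge'); fit(-d,325,334,rows,.048,'front dark')
    fit(-d,364,376,rows,.054,'seam dark'); fit(dx,366,378,rows,.054,'fence edge'); fit(-dx,362,374,rows,.048,'block back edge')
```

```text
all
front top edge deg -0.87 x0 -2.2 sd 0.14 n 96/103
front dark deg -0.73 x0 -4.0 sd 0.19 n 92/102
seam dark deg -0.40 x0 42.0 sd 0.12 n 96/101
fence edge deg -0.38 x0 43.9 sd 0.12 n 100/104
block back edge deg -0.53 x0 41.3 sd 0.17 n 103/104
lit
front top edge deg -0.85 x0 -2.2 sd 0.13 n 66/68
front dark deg -1.04 x0 -4.0 sd 0.12 n 61/68
seam dark deg -0.61 x0 42.0 sd 0.08 n 63/68
fence edge deg -0.54 x0 44.0 sd 0.12 n 65/68
block back edge deg -0.68 x0 41.4 sd 0.15 n 68/68
```

send_rows(moves=[[[0,0,0,4.5,-0.6,0,-1],[0,0,0,4.5,-0.6,0,-1],[0,0,0,4.5,-0.7,0,-1],[0,0,0,0,0,4.5,-1],[0,0,0,0,0,4.5,-1]]])

```text
time_s: 23.5
position: [0.5191, -0.0586, 0.167]
tcp_rot: [[-0.111, 0.994, 0.005], [0.994, 0.111, -0.001], [-0.002, 0.005, -1.0]]
force: [0.5, 0.1, -1.6]
opening: 0.0
```

send_rows(moves=[[[0,0,0,0,0,4.5,-1],[0,0,0,0,0,4.5,-1],[0,0,0,0,0,3.0,-1],[0,0,0,0,0,1.4,-1],[0,0,0,0,0,0,-1]]])

```text
time_s: 24.0
position: [0.5167, -0.0595, 0.0301]
tcp_rot: [[-0.108, 0.994, -0.006], [0.994, 0.108, 0.002], [0.003, -0.005, -1.0]]
force: [-0.5, 0.2, -0.0]
opening: 0.005
```

Run:
```python
from h import *
s=readout.read_state();print(s['position'],inv(s['position']),s['force'])
```

```text
[ 0.51667323 -0.05952505  0.03007722] [-38.65159454   3.75580394] [-0.5108638   0.21079942 -0.0435526 ]
```

send_rows(moves=[[[0,0,0,0,0.7,0,-1],[0,0,0,0,0.6,0,-1],[0,0,0,0,0.5,0,-1],[0,0,0,0,0.4,0,-1],[0,0,0,0,0.2,0,-1]]])

```text
time_s: 24.5
position: [0.5435, -0.0588, 0.0325]
tcp_rot: [[-0.107, 0.994, 0.0], [0.994, 0.107, -0.0], [-0.0, 0.0, -1.0]]
force: [-2.1, -0.3, 0.7]
opening: 0.006
```

send_rows(moves=[[[0,0,0,0,0.15,0,-1],[0,0,0,0,0.15,0,-1],[0,0,0,0,0.15,0,-1],[0,0,0,0,0.15,0,-1],[0,0,0,0,0,0,-1]]])

```text
time_s: 25.0
position: [0.5438, -0.0582, 0.0316]
tcp_rot: [[-0.108, 0.994, -0.011], [0.994, 0.108, 0.001], [0.002, -0.011, -1.0]]
force: [-10.3, -5.6, 7.8]
opening: 0.004
```

send_rows(moves=[[[0,0,0,0,-1.0,0,-1],[0,0,0,0,-1.5,0,-1],[0,0,0,0,0,-4,-1],[0,0,0,0,0,-4,-1],[0,0,0.4,3.4,2.5,0,-1]]])

```text
time_s: 25.5
position: [0.5481, -0.028, 0.1163]
tcp_rot: [[-0.094, 0.996, 0.009], [0.996, 0.094, -0.003], [-0.004, 0.009, -1.0]]
force: [2.0, 0.3, -0.6]
opening: 0.005
```

send_rows(moves=[[[0,0,0,3.6,2.3,0,-1],[0,0,0,0,0,4,-1],[0,0,0,0,0,4,-1],[0,0,0,0,0,0,-1],[0,0,0,0,0,0,-1]]])

```text
time_s: 26.0
position: [0.5644, 0.0138, 0.0314]
tcp_rot: [[-0.099, 0.995, -0.001], [0.995, 0.099, 0.0], [0.001, -0.001, -1.0]]
force: [0.6, 1.0, 0.5]
opening: 0.009
```

Run:
```python
from h import *
s=readout.read_state();print(s['position'],inv(s['position']),s['force'],s['tcp_rot'][:2,0])
```

```text
[0.56441676 0.01379343 0.03140834] [16.67535535 71.53464874] [0.57017368 0.96153942 0.50012738] [-0.09932009  0.99505536]
```

send_rows(moves=[[[0,0,0,-0.6,0,0,-1],[0,0,0,-0.5,0,0,-1],[0,0,0,-0.3,0,0,-1],[0,0,0,-0.2,0,0,-1],[0,0,0,-0.1,0,0,-1]]])

```text
time_s: 26.5
position: [0.5674, -0.002, 0.0334]
tcp_rot: [[-0.097, 0.995, 0.003], [0.995, 0.097, 0.002], [0.002, 0.003, -1.0]]
force: [0.4, 8.6, 7.0]
opening: 0.005
```

send_rows(moves=[[[0,0,0,-0.1,0,0,-1],[0,0,0,-0.1,0,0,-1],[0,0,0,0,0,0,-1],[0,0,0,0,0,0,-1],[0,0,0,0,0,0,-1]]])

```text
time_s: 27.0
position: [0.5674, -0.0022, 0.0335]
tcp_rot: [[-0.098, 0.995, 0.003], [0.995, 0.098, 0.004], [0.004, 0.003, -1.0]]
force: [0.7, 12.2, 6.9]
opening: 0.002
```

Home against the stop (12 N). Retreat straight back, up, and recheck from the wrist camera.

send_rows(moves=[[[0,0,0,1.0,0,0,-1],[0,0,0,1.5,0,0,-1],[0,0,0,0,0,-4.5,-1],[0,0,0,0,0,-4.5,-1],[0,0,0,0,0,-4.5,-1]]])

```text
time_s: 27.5
position: [0.5632, 0.0204, 0.1675]
tcp_rot: [[-0.1, 0.995, -0.002], [0.995, 0.1, -0.0], [0.0, -0.002, -1.0]]
force: [0.9, 0.2, -0.7]
opening: 0.003
```

send_rows(moves=[[[0,0,0,0,-0.5,-4.5,-1],[0,0,0,-4.5,-0.5,-2,-1],[0,0,0,-4.5,-0.5,-2,-1],[0,0,0,-4.5,-0.5,0,-1],[0,0,0,-4.5,-0.5,0,-1]]])

```text
time_s: 28.0
position: [0.5571, -0.163, 0.2528]
tcp_rot: [[-0.1, 0.995, 0.001], [0.995, 0.1, -0.001], [-0.001, 0.001, -1.0]]
force: [0.6, 0.6, 0.5]
opening: 0.006
```

send_rows(moves=[[[0,0,0,-3,-0.5,0,-1],[0,0,0,0,0,0,-1],[0,0,0,0,0,0,-1],[0,0,0,0,0,0,-1],[0,0,0,0,0,0,-1]]])

```text
time_s: 28.5
position: [0.5551, -0.1905, 0.2516]
tcp_rot: [[-0.101, 0.995, -0.001], [0.995, 0.101, 0.001], [0.001, -0.001, -1.0]]
force: [0.6, 1.0, -0.3]
opening: 0.009
```

Run:
```python
from h import *
s=readout.read_state();print(s['position'],inv(s['position']),s['force'])
cm=camera_model('wrist');im=capture('wrist');cv2.imwrite('pics/w10.png',im)
c,q=np.cos(p[2]),np.sin(p[2])
pr=lambda x,y,z:proj(cm,[p[0]+c*x/1e3-q*y/1e3,p[1]+q*x/1e3+c*y/1e3,z/1e3])
g=cv2.cvtColor(im,cv2.COLOR_BGR2GRAY).astype(float)
d=cv2.GaussianBlur(g,(3,3),.7);dx=cv2.Sobel(d,cv2.CV_64F,1,0,ksize=3)
a,b=pr(40,44,48),pr(40,-70,48);r0,r1=int(max(2,a[1]+3)),int(b[1]-6);print(a,b)
def fit(A,x,w,z,n):
    P=[]
    for r in range(r0,r1):
        t=(r-a[1])/(b[1]-a[1]);u=pr(x,44-114*t,z)[0];lo=int(round(u))-w
        s=A[r,lo:lo+2*w+1];k=s.argmax()
        if 0<k<2*w:
            e,f,h=s[k-1:k+2];P.append(inv(pix2plane(cm,(lo+k+.5*(e-h)/(e-2*f+h),r),z/1e3)))
    P=np.array(P);m=np.ones(len(P),bool)
    for _ in range(5):
        k=np.polyfit(P[m,1],P[m,0],1);e=P[:,0]-np.polyval(k,P[:,1]);m=abs(e)<max(.5,2*np.median(abs(e)))
    print(n,'deg %.2f x0 %.1f sd %.2f n %d/%d'%(np.degrees(np.arctan(k[0])),k[1],e[m].std(),m.sum(),len(P)))
fit(dx,-2.2,4,48,'front top edge');fit(-d,42,4,54,'seam dark');fit(dx,44,4,54,'fence edge');fit(-dx,41.3,4,48,'block back edge')
cv2.imwrite('pics/w10c.png',cv2.resize(im[0:175,290:430],None,fx=4,fy=3.4,interpolation=cv2.INTER_CUBIC))
```

```text
[ 0.5551058  -0.19054997  0.25164228] [ -14.48399755 -130.63363675] [ 0.58540062  1.04123087 -0.25024448]
[366.55525936  21.71508954] [362.767976   128.83235474]
front top edge deg -0.36 x0 -0.8 sd 0.19 n 90/96
seam dark deg -0.10 x0 42.3 sd 0.13 n 88/95
fence edge deg -0.09 x0 44.2 sd 0.12 n 94/98
block back edge deg -0.13 x0 41.7 sd 0.17 n 95/98
```

View pics/w10c.png

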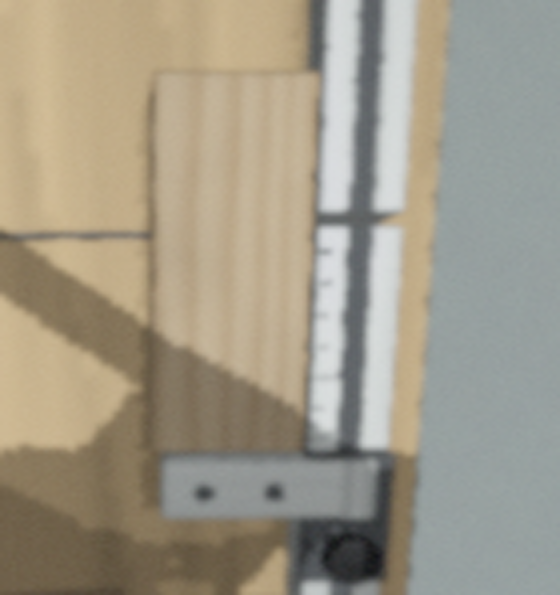

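```bash
python3 -c "
from rig import bot;print(bot.hand_in())"
```

```text
the job is handed in; nothing more can be done
None
```

The job is done and handed in at about 28.6 s of the 72 s allowed. The nearer flip stop is down, and the block lies on its broad face against both the fence and that stop.

**What I did**
- **Flip stop:** The first push, at 110 mm height, was too low. It jammed on the bar with about 31 N upwards on the fingertip and the stop stayed parked. I backed off and pushed again at 130 mm, and the stop fell to its down position.
- **Block:** I then tipped the block towards the stop and pushed it against the fence with both fingers. I slid it along with shut fingers until it met the stop, then pressed it again against the fence and then the stop. The block was never gripped or lifted.

**Last checks**
- **Forces:** The last press against the fence read about 10 N, and the last against the stop about 12 N.
- **Fence fit:** In the last wrist picture the block's back edge is parallel to the fence seam within about 0.05°.
- **Front edge:** This measures about 0.3° off the fence, which disagrees with the back edge. I put it down to shadow and pixel error.
- **Stop fit:** The last wrist picture shows no visible gap at the stop.
- **Other things:** In the last overview pictures, taken before the final re-press, the far stop was still parked. The offcut, pencil and cork block were where they started. I did not check the brush and try square again after the first pictures; the arm did not work near them.
- **Robot:** The arm is clear of everything.

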